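# Hold back the tensioner arm of a tape feeder for the locking pin

### The job

The tape feeder on the bench is due for a roll change. Fold its hinged cover up until it stands upright and leave it standing there; then, by its red thumb post, push the sprung tensioner arm away from the tape roll, past the click of its pawl and right on to its stop, and keep holding it against the stop so that I can slip the locking pin in: finish while still holding it, do not let go. Leave the tape roll on its turntable and do not disturb the things lying round the machine.

Things in the scene. Friction and masses are not known exactly. Their poses are not given: they have to be found in the camera images.
- feeder: the tape feeder, a heavy fixed machine: grey base plate (x -115 to +107, y -156 to +116 mm of its origin, top 18 mm above the bench), white sheet walls 78 mm high round its rear part (x above -40 mm); the front (-x, towards the robot) is open. Origin on the bench top, x towards the hinge at the rear, y left, z up. The turntable with the roll is centred 45 mm to the left (+y) of the origin
- cover (a joint): cover angle, rad: 0 closed (level), 1.57 upright, 1.95 end of travel leaning back. Flat white frame with clear window, 202 mm from hinge to front edge, 264 mm wide, 4 mm thick; closed it lies 81 to 86 mm above the bench over the mechanism. Stiff hinge: it stays where it is left; lifting takes about 5 N at the handle. Upright means within 10 degrees of 90
- cover_hinge (a point): the middle of the cover's hinge line, which runs along the feeder's y axis at its rear, 83.5 mm above the bench; a positive cover angle lifts the front edge up and over to the rear
- cover_handle (a point): the middle of the black bow handle on the cover's outer face near its front edge: a round bar, 10 mm diameter, along the feeder's y axis, straight for 88 mm, its centre 36 mm off the panel's middle plane and 187 mm from the hinge line measured along the panel. It can be pinched across from above and turns within the grip
- tension_arm (a joint): arm angle, rad, about its upright pivot: 0 at rest, rubber idler at the roll; grows counter-clockwise from above as the arm is pushed off the roll (post towards the feeder's -y). Takes about 3 N at the post at first, 10 N at the end, a few N more on the tooth (0.1 to 0.45). The pawl clicks at 0.54; let go, the arm springs back on to it, to 0.53. Stop at 0.64; at the stop means above 0.59
- pivot_pin (a point): the upright pivot axis of the tensioner arm (this point is 78 mm above the bench); at joint 0 the thumb post's axis stands 130 mm towards -x and 55 mm towards +y of it in the feeder's frame (141 mm away)
- thumb_post: the red upright thumb post at the free end of the tensioner arm, a freely revolving sleeve of 16 mm diameter and 37 mm height; origin at the centre of its foot, 37 mm above the bench, its top at 74 mm. Nothing stands within 35 mm of it when the cover is open, nor along its way
- pawl (a joint): lift of the brass pawl slider, m: 0 on the smooth rim of the arm's cam disc or dropped behind the tooth, up to 0.0055 on the tooth
- roll: the loose roll of white tape with a green core lying flat on the turntable over its black hub, 102 mm diameter, 30 mm high; origin at the centre of its underside, its top 52 mm above the bench
- glue_stick: a glue stick with blue label standing upright right of the feeder, 26 mm diameter, 83 mm high; origin at the centre of its underside
- beech_block: a beech pressing block lying right of the feeder, 50x120x35 mm, long along its y; origin at the centre of its underside
- weight: a turned steel paper weight right of the feeder, 58 mm diameter, 59 mm high; origin at the centre of its underside
- marker: a red marker pen lying left of the feeder, 16x128x17 mm, long along its y; origin at the centre of its underside

How it is judged:
By the outcome, as a careful person would: the job done as asked, in the order asked, and still so for the second after the job is handed in, while the arm keeps its last pose, push and grip.
It also fails if it takes over 58 s, if anything falls off the work surface, if the arm or the gripper's body presses on something with over 40 N, if the wrist force passes 120 N, or if a joint passes its speed limit or range.

### The arm

A 6-joint arm with a two-finger parallel gripper is mounted at the origin on a cart in front of the work surface, level with it; the furniture and walls round the work are solid. World frame = base frame: x ahead of the robot, y to its left, z up, the work surface at z = 0. Lengths are in mm, angles in rad, forces in N, time in s.
With the tool pointing down it reaches from about 350 to 875 mm from the base axis. Payload 4.2 kg.
Tool frame: the origin (TCP) lies between the finger pads; the fingertips stand 25 mm ahead of it and the grasp point (between the pads) lies 6 mm ahead of it; z points along the fingers, y is the line along which they close (so a half turn about z gives the same grasp; the last joint's range is limited). The gripper opens to 85 mm and grips with 20 to 120 N. Pads are 22 mm wide; open, the fingers measure 114 mm over their backs; the gripper's body (76 mm by 85 mm) begins 54 mm behind the grasp point. The pads swing forward as they close: fully open they stand 13 mm farther back than shut.
Start: joints at [1.505, 0.385, 0.008, 0, -1.194, -0.259], TCP at [199.417, 592.311, 256.312] pointing down, gripper open.
Joint ranges: [-3.14, 3.14], [-1.21, 2.06], [-1.07, 1.41], [-3.16, 2.05], [-2.99, -0.16], [-3.1, 3.1]. Speed limits (rad/s): [2.79, 2.79, 3.14, 3.14, 3.14, 3.14].

### API

Orientations are given as a unit quaternion [x, y, z, w].
In Python, from bench import arm gives the robot as it stands.
- The arm moves only by the shell command python3 -m pendant 'ROWS'. ROWS is JSON, a list of rows, each a list of 7 numbers: the shift along the tool's x, y, z in m, then the turn, a rotation vector about the tool's x, y, z in degrees, then the finger opening in m, from 0 to 0.0854. In form: [[x, y, z, wx, wy, wz, fingers], ...]. A call has 1 to 12 rows; each row shifts and turns the commanded pose from where the row before left it, along the tool's axes as they then stand; what a row does not reach is not made up. A row lasts 1/10 s, in which the tool goes at most 50 mm and 8.59 degrees, less where a joint would pass 70% of its speed; a pose out of reach is approached as far as the arm can. A call is refused whole if a number of a shift passes 0.05 or a number of a turn 8.59, either way. A call with a gripper value outside its range is refused whole. The fingers move at their own pace and stop on an object; the grip force is fixed at half the most. Time passes only in rows, so rows that do not move let the fingers close. It gives the time, the measured TCP pose, the force, the opening and the grip force at its end, in the units of the state.
- arm.read_state(): the state, without advancing time (a new reading comes with each control period).
- arm.get_image(name): name is "side" or "top" or "wrist"; returns a dict with "image" (400x640x3 uint8, red, green, blue), "fx", "fy", "cx", "cy" (pixels), "xyz" and "rotation" of the camera in the world. Camera axes: x right, y down, z forward; pixel columns grow to the right and rows downward; lengths in mm; the calibration is good to about 2 mm. A picture is of the moment at which its call begins. There is no depth.
- arm.job_done(): hands the job in; it is judged then, once.
The state is a dict: "clock": time; "joints": joint angles; "joint_vel": joint speeds; "joint_efforts": joint torques, N m; "position": TCP position; "ee_rot": TCP orientation; "contact_force": force on the tool from outside, world axes, zero at the start; "wrist_torque": the same for the moment, N m; "gripper_width": finger opening in mm; "grasp_force": force on a finger pad.
Only numpy, scipy, OpenCV 4.12 (cv2) and the standard library are available. Lean on these libraries where they do the work, as an engineer would, in place of code of your own. Each camera call takes 0.05 s, during which the arm holds its last target. There are 200 camera calls.

## Working session

There is one attempt and no reset: what is moved stays moved. The work goes in short steps, Python scripts to look and compute and a shell command to move; the robot and the scene stay as the last step left them, time stands still between calls to the robot, and variables do not carry over. Pictures are saved under pics/ and viewed, at most 10 in all, crops included, and the job is handed in when it is done.

```bash
ls; mkdir -p pics
python3 - <<'E'
from bench import arm
import cv2
print(arm.read_state())
for n in("top","side"):
    d=arm.get_image(n); cv2.imwrite(f"pics/{n}1.png",d["image"][:,:,::-1]); print(n,{k:d[k] for k in d if k!="image"})
E
```

```text
pics
{'clock': 0.0, 'joints': array([ 1.50458019e+00,  3.85548610e-01,  6.60769991e-03, -5.41845294e-04,
       -1.19402936e+00, -2.58581632e-01]), 'joint_vel': array([ 0.00030378, -0.0009604 , -0.00169013,  0.0005107 ,  0.00200046,
        0.00142704]), 'joint_efforts': array([-6.63459341e-04, -3.92292416e+01,  1.88407212e+01,  4.18644235e+00,
       -4.66984420e-03,  9.39026563e-07]), 'position': array([199.25762466, 591.80441998, 255.21289153]), 'ee_rot': array([ 9.86825477e-01, -1.61784526e-01, -1.46260668e-04,  1.10613050e-03]), 'contact_force': array([0.25798401, 0.22337676, 1.10041814]), 'wrist_torque': array([0.00098235, 0.05297665, 0.02439473]), 'grasp_force': 0.0, 'gripper_width': 85.24736468016289}
top {'fx': 463.71137771182214, 'fy': 463.71137771182214, 'cx': 320.97521981965804, 'cy': 208.36220116173146, 'xyz': array([ 290.39525485, -169.12010128, 1542.82409245]), 'rotation': array([-0.70354858,  0.70506593, -0.05896523,  0.06651718])}
side {'fx': 378.800894023919, 'fy': 378.800894023919, 'cx': 321.11352267087034, 'cy': 201.47539318197096, 'xyz': array([375.24600307, 588.72503022, 622.66998967]), 'rotation': array([-0.10344596,  0.87872132, -0.46265891,  0.05562829])}
```

View pics/top1.png

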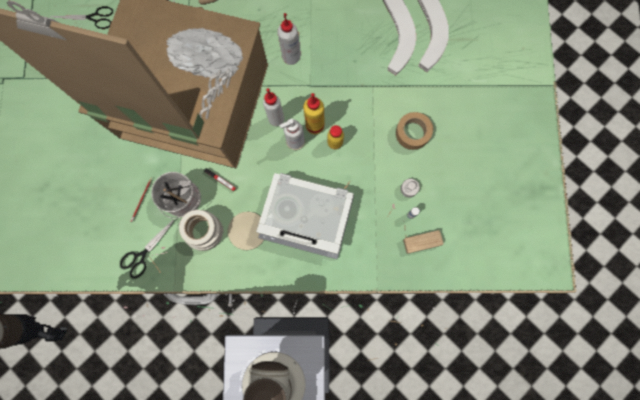

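View pics/side1.png

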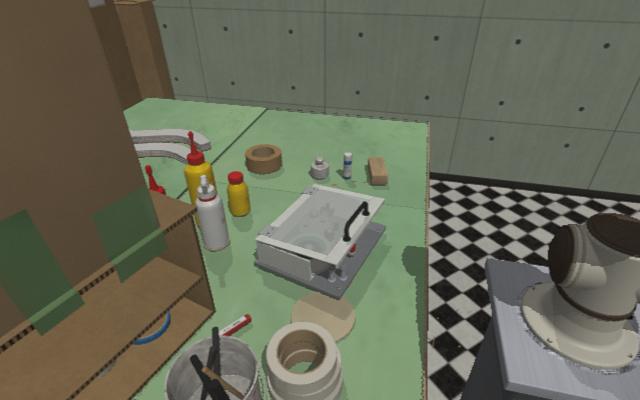

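The top view shows the feeder at about (305,215), with the black handle at (298,238) towards the robot. The side view shows the closed cover with its handle at (357,220). I'll zoom in for the corners.

Run:
```python
import cv2,numpy as np
a=cv2.imread("pics/top1.png")[165:265,245:365]; b=cv2.imread("pics/side1.png")[175:305,245:395]
a=cv2.resize(a,None,fx=4,fy=4,interpolation=cv2.INTER_CUBIC); b=cv2.resize(b,None,fx=2,fy=2,interpolation=cv2.INTER_CUBIC)
c=np.zeros((400,790,3),np.uint8); c[:400,:480]=a; c[:260,485:785]=b
cv2.imwrite("pics/crop1.png",c)
```

```text
(no output)
```

View pics/crop1.png

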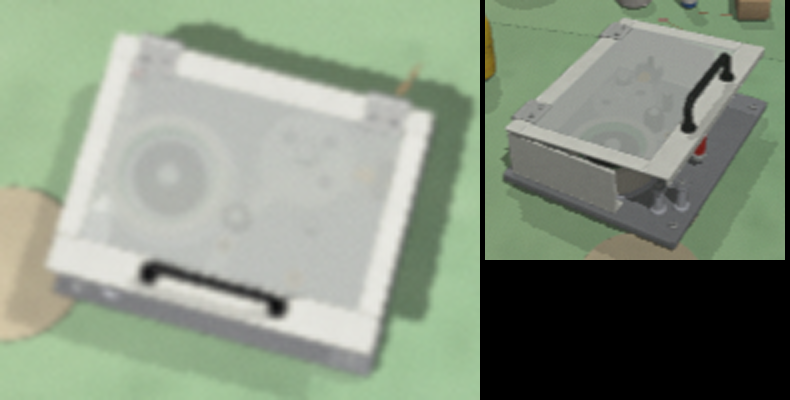

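```bash
cat > h.py <<'E'
import numpy as np, cv2
from scipy.spatial.transform import Rotation as R
from scipy.optimize import least_squares
def proj(d,P):
    q=R.from_quat(d["rotation"]).inv().apply(np.atleast_2d(P)-d["xyz"]); return np.c_[d["fx"]*q[:,0]/q[:,2]+d["cx"],d["fy"]*q[:,1]/q[:,2]+d["cy"]]
def onplane(d,uv,z):
    uv=np.atleast_2d(uv); r=R.from_quat(d["rotation"]).apply(np.c_[(uv[:,0]-d["cx"])/d["fx"],(uv[:,1]-d["cy"])/d["fy"],np.ones(len(uv))])
    return d["xyz"]+r*((np.reshape(z,-1)-d["xyz"][2])/r[:,2])[:,None]
T=dict(fx=463.71137771182214,fy=463.71137771182214,cx=320.97521981965804,cy=208.36220116173146,xyz=np.array([290.39525485,-169.12010128,1542.82409245]),rotation=[-0.70354858,0.70506593,-0.05896523,0.06651718])
S=dict(fx=378.800894023919,fy=378.800894023919,cx=321.11352267087034,cy=201.47539318197096,xyz=np.array([375.24600307,588.72503022,622.66998967]),rotation=[-0.10344596,0.87872132,-0.46265891,0.05562829])
E
python3 - <<'E'
from h import *
uv=np.array([[48,268],[378,350],[116,36],[432,112],[150,272],[277,306],[370,372],[213,290]])/4+[245,165]
p=onplane(T,uv,[85.5]*4+[122,122,18,119.5]); print(p.round(1))
# side crop
us=np.array([[508-485,125],[668-485,180],[622-485,20],[764-485,48],[725-485,62],[689-485,105],[672-485,243],[767-485,102]])/2+[245,175]
q=onplane(S,us,[85.5]*4+[122,122,18,18]); print(q.round(1))
# joint fit: feeder x,y,yaw, hinge x hx, centre offset yc
nm=dict(FL=0,FR=1,RL=2,RR=3)
def model(v):
    x,y,t,hx,yc,rx=v; 
    L=np.array([[hx-202,yc+132,85.5],[hx-202,yc-132,85.5],[hx+rx,yc+132,85.5],[hx+rx,yc-132,85.5],[hx-187,yc+44,122],[hx-187,yc-44,122],[-115,-156,18],[-115,116,18]])
    c,s=np.cos(t),np.sin(t); return np.c_[x+c*L[:,0]-s*L[:,1],y+s*L[:,0]+c*L[:,1],L[:,2]]
# side order: RL,FL,RR,FR,handleR,handleL,baseFL,baseFR
def res(v):
    M=model(v); a=proj(T,M)-np.array(uv[:7].tolist()+[[0,0]]); b=proj(S,M)[[2,0,3,1,5,4,7,6]]-us
    return np.r_[a[:7].ravel(),b.ravel(),(v[4]+20)/5,v[5]/5]
r=least_squares(res,[550,-150,-0.25,90,-20,0],loss='soft_l1'); print(r.x.round(3),r.cost); print(res(r.x).round(1))
print(model(r.x).round(1))
E
```

```text
[[ 476.7   49.2   85.5]
 [ 411.2 -211.6   85.5]
 [ 665.7   -1.6   85.5]
 [ 601.9 -256.5   85.5]
 [ 468.7  -35.2  122. ]
 [ 442.1 -133.2  122. ]
 [ 398.8 -206.9   18. ]
 [ 454.9  -83.8  119.5]]
[[ 664.7   -3.2   85.5]
 [ 476.1   40.4   85.5]
 [ 597.  -243.5   85.5]
 [ 405.5 -220.1   85.5]
 [ 444.2 -126.1  122. ]
 [ 470.2  -38.4  122. ]
 [ 466.1   61.1   18. ]
 [ 393.3 -198.    18. ]]
[ 5.47312e+02 -8.14820e+01 -2.54000e-01  9.97230e+01 -2.54980e+01
 -4.54600e+00] 15.366236440923185
[ 0.6  0.5 -1.1  0.8  0.2 -0.1  0.4  0.6  2.1  0.4 -2.1 -1.  -1.   0.6
 -0.8  0.2 -0.2  2.5  0.3 -2.9 -1.8  2.4 -0.5 -0.3  1.5 -0.7  0.6 -0.4
 -1.2 -1.5 -1.1 -0.9]
[[ 475.    47.3   85.5]
 [ 408.8 -208.3   85.5]
 [ 666.2   -2.3   85.5]
 [ 599.9 -257.8   85.5]
 [ 467.5  -41.7  122. ]
 [ 445.4 -126.9  122. ]
 [ 396.8 -203.6   18. ]
 [ 465.1   59.7   18. ]]
```

```bash
cat >> h.py <<'E'
def rows(state,target,yaw_deg,n):
    """n equal rows to world target (mm), tool turned yaw_deg about its z; shifts in tool axes as they stand (turn after shift)"""
    p=np.array(state["position"]); Q=R.from_quat(state["ee_rot"]); st=(np.array(target)-p)/n
    for i in range(n):
        s=(Q*R.from_rotvec([0,0,np.radians(yaw_deg)*i/n])).inv().apply(st)/1000; print(s.round(4).tolist(),round(yaw_deg/n,2))
def show(s):
    Q=R.from_quat(s["ee_rot"]).as_matrix(); print("t",round(float(s["clock"]),2),"p",s["position"].round(1),"F",s["contact_force"].round(1),"w",round(float(s["gripper_width"]),1),"g",s["grasp_force"],"x",Q[:,0].round(3),"y",Q[:,1].round(3),"z",Q[:,2].round(3),"j",s["joints"].round(2))
E
python3 - <<'E'
from h import *; from bench import arm
s=arm.read_state(); show(s); rows(s,[456,-84,235],86,24)
E
```

```text
t 0.1 p [199.3 591.9 255.3] F [-0.9  0.2  0.7] w 85.8 g 0.0 x [ 0.948 -0.319  0.   ] y [-0.319 -0.948  0.002] z [-0.001 -0.002 -1.   ] j [ 1.5   0.39  0.01 -0.   -1.19 -0.26]
[0.0191, 0.0233, 0.0009] 3.58
[0.0205, 0.022, 0.0009] 3.58
[0.0219, 0.0207, 0.0009] 3.58
[0.0231, 0.0193, 0.0009] 3.58
[0.0243, 0.0178, 0.0009] 3.58
[0.0254, 0.0163, 0.0009] 3.58
[0.0263, 0.0146, 0.0009] 3.58
[0.0272, 0.013, 0.0009] 3.58
[0.0279, 0.0112, 0.0009] 3.58
[0.0286, 0.0095, 0.0009] 3.58
[0.0291, 0.0077, 0.0009] 3.58
[0.0296, 0.0058, 0.0009] 3.58
[0.0299, 0.004, 0.0009] 3.58
[0.03, 0.0021, 0.0009] 3.58
[0.0301, 0.0002, 0.0009] 3.58
[0.0301, -0.0017, 0.0009] 3.58
[0.0299, -0.0035, 0.0009] 3.58
[0.0296, -0.0054, 0.0009] 3.58
[0.0292, -0.0072, 0.0009] 3.58
[0.0287, -0.0091, 0.0009] 3.58
[0.0281, -0.0108, 0.0009] 3.58
[0.0274, -0.0126, 0.0009] 3.58
[0.0265, -0.0143, 0.0009] 3.58
[0.0256, -0.0159, 0.0009] 3.58
```

```bash
python3 -m pendant '[[0.019,0.023,0.001,0,0,3.58,0.085],[0.0205,0.022,0.001,0,0,3.58,0.085],[0.022,0.0205,0.001,0,0,3.58,0.085],[0.023,0.0195,0.001,0,0,3.58,0.085],[0.0245,0.018,0.001,0,0,3.58,0.085],[0.0255,0.016,0.001,0,0,3.58,0.085],[0.0265,0.0145,0.001,0,0,3.58,0.085],[0.027,0.013,0.001,0,0,3.58,0.085],[0.028,0.011,0.001,0,0,3.58,0.085],[0.0285,0.0095,0.001,0,0,3.58,0.085],[0.029,0.0075,0.001,0,0,3.58,0.085],[0.0295,0.006,0.001,0,0,3.58,0.085]]'; python3 -m pendant '[[0.03,0.004,0.001,0,0,3.58,0.07],[0.03,0.002,0.001,0,0,3.58,0.07],[0.03,0,0.001,0,0,3.58,0.07],[0.03,-0.0015,0.001,0,0,3.58,0.07],[0.03,-0.0035,0.001,0,0,3.58,0.07],[0.0295,-0.0055,0.001,0,0,3.58,0.07],[0.029,-0.007,0.001,0,0,3.58,0.07],[0.0285,-0.009,0.001,0,0,3.58,0.07],[0.028,-0.011,0.001,0,0,3.58,0.07],[0.0275,-0.0125,0.001,0,0,3.58,0.07],[0.0265,-0.0145,0.001,0,0,3.58,0.07],[0.0255,-0.016,0.001,0,0,3.58,0.07]]'; python3 -m pendant '[[0,0,0,0,0,0,0.07],[0,0,0,0,0,0,0.07]]'
python3 - <<'E'
from h import *; from bench import arm
show(arm.read_state())
d=arm.get_image("wrist"); print({k:d[k] for k in d if k!="image"}); cv2.imwrite("pics/w1.png",d["image"][:,:,::-1])
E
```

```text
clock: 1.3
position: [328.3, 253.7, 244.1]
ee_rot: [0.858, -0.513, -0.0, 0.0]
contact_force: [0.9, -0.2, 0.1]
gripper_width: 85.1
grasp_force: 0.0
clock: 2.5
position: [457.3, -83.2, 232.0]
ee_rot: [-0.611, 0.792, 0.0, -0.0]
contact_force: [0.5, 0.5, 0.2]
gripper_width: 70.2
grasp_force: 0.0
clock: 2.7
position: [456.9, -82.4, 231.7]
ee_rot: [-0.611, 0.791, 0.0, -0.001]
contact_force: [0.0, -0.0, 0.2]
gripper_width: 70.2
grasp_force: 0.0
t 2.7 p [456.9 -82.4 231.7] F [ 0.  -0.   0.2] w 70.2 g 0.0 x [-0.252 -0.968  0.   ] y [-0.968  0.252  0.001] z [-0.001  0.    -1.   ] j [ 0.17  0.13 -0.41 -0.   -1.03 -0.43]
{'fx': 294.9981226621422, 'fy': 294.9981226621422, 'cx': 319.02915947339125, 'cy': 200.59512089936223, 'xyz': array([ 435.85758244, -159.59523875,  349.66612822]), 'rotation': array([0.12577321, 0.97943675, 0.15661025, 0.01892016])}
```

View pics/w1.png

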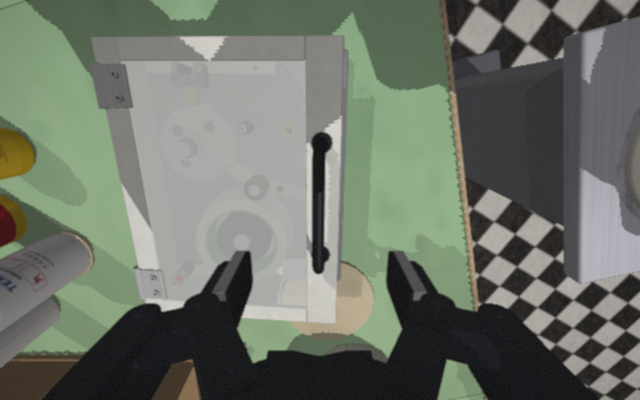

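The wrist view shows the handle bar running from about (321,140) to (319,270), the cover's front corners at (345,37) and (336,322), and the fingers at the bottom. The bar lies between the fingers' lines.

Run:
```python
from h import *; from bench import arm
d=arm.get_image("wrist"); g=d["image"].max(2)[125:285,300:345]
m=(g<60).astype(np.uint8); n,l,st,c=cv2.connectedComponentsWithStats(m); i=1+st[1:,4].argmax(); print(st[i],c[i]+[300,125])
ys=np.arange(155,245,10)
for y in range(135,280,8):
    xs=np.where(l[y-125]==i)[0]+300; print(y,xs.min() if len(xs) else None,xs.max() if len(xs) else None)
x0,y0,w,h,_=st[i]
e=np.array([[321,y0+125+0],[319,y0+125+h],c[i]+[300,125],[345,37],[336,322]])
print(onplane(d,e,[119.5,119.5,117,85.5,85.5]).round(1))
```

```text
[  12    7   19  140 1592] [318.50439698 199.00125628]
135 315 327
143 312 330
151 314 324
159 313 323
167 313 323
175 313 323
183 313 323
191 313 322
199 313 322
207 313 322
215 313 322
223 313 322
231 313 322
239 313 322
247 312 324
255 312 327
263 313 322
271 316 320
279 None None
[[ 439.1 -138.8  119.5]
 [ 471.2  -20.9  119.5]
 [ 454.6  -86.5  117. ]
 [ 402.5 -202.8   85.5]
 [ 474.2   64.5   85.5]]
```

```bash
python3 -m pendant '[[0.001,0.0015,0.015,0,0,0,0.05],[0,0,0.015,0,0,0,0.05],[0,0,0.015,0,0,0,0.05],[0,0,0.015,0,0,0,0.05],[0,0,0.015,0,0,0,0.05],[0,0,0.012,0,0,0,0.05],[0,0,0.010,0,0,0,0.05],[0,0,0.0075,0,0,0,0.05],[0,0,0,0,0,0,0.03],[0,0,0,0,0,0,0.0]]'; python3 -m pendant '[[0,0,0,0,0,0,0],[0,0,0,0,0,0,0],[0,0,0,0,0,0,0],[0,0,0,0,0,0,0],[0,0,0,0,0,0,0]]';python3 - <<'E'
from h import *; from bench import arm
show(arm.read_state())
E
```

```text
clock: 3.8
position: [455.9, -82.3, 128.1]
ee_rot: [-0.612, 0.791, -0.0, 0.0]
contact_force: [0.5, 0.2, -0.2]
gripper_width: 21.7
grasp_force: 0.0
clock: 4.3
position: [457.8, -82.7, 128.7]
ee_rot: [-0.612, 0.791, -0.002, 0.002]
contact_force: [5.1, -2.0, -3.8]
gripper_width: 8.2
grasp_force: 58.3
t 4.3 p [457.8 -82.7 128.7] F [ 5.1 -2.  -3.8] w 8.2 g 58.30316126346588 x [-0.251 -0.968 -0.001] y [-0.968  0.251 -0.005] z [ 0.005 -0.    -1.   ] j [ 0.17  0.26 -0.55  0.   -0.76 -0.43]
```

Run:
```python
import numpy as np
p=np.radians(10.9+3.75*np.arange(25)); s=-190.4*np.cos(p); z=190.4*np.sin(p)
print(np.c_[-np.diff(s),-np.diff(z)].round(1).tolist())
```

```text
[[-2.8, -12.2], [-3.5, -11.9], [-4.3, -11.7], [-5.1, -11.4], [-5.8, -11.0], [-6.5, -10.6], [-7.2, -10.2], [-7.8, -9.7], [-8.5, -9.1], [-9.0, -8.6], [-9.6, -8.0], [-10.1, -7.3], [-10.5, -6.6], [-11.0, -5.9], [-11.3, -5.2], [-11.6, -4.5], [-11.9, -3.7], [-12.1, -2.9], [-12.3, -2.1], [-12.4, -1.3], [-12.5, -0.5], [-12.5, 0.3], [-12.4, 1.1], [-12.3, 2.0]]
```

```bash
python3 -m pendant '[[0,-0.003,-0.012,0,0,0,0],[0,-0.0035,-0.012,0,0,0,0],[0,-0.0045,-0.0115,0,0,0,0],[0,-0.005,-0.0115,0,0,0,0]]'; python3 -m pendant '[[0,-0.006,-0.011,0,0,0,0],[0,-0.0065,-0.0105,0,0,0,0],[0,-0.007,-0.010,0,0,0,0],[0,-0.008,-0.0095,0,0,0,0],[0,-0.0085,-0.009,0,0,0,0],[0,-0.009,-0.0085,0,0,0,0],[0,-0.0095,-0.008,0,0,0,0],[0,-0.010,-0.0075,0,0,0,0]]';python3 - <<'E'
from h import *; from bench import arm
show(arm.read_state())
E
```

```text
clock: 4.7
position: [476.1, -87.5, 175.5]
ee_rot: [-0.612, 0.791, -0.004, 0.004]
contact_force: [17.9, -12.4, -17.9]
gripper_width: 8.1
grasp_force: 58.0
clock: 5.5
position: [534.1, -103.2, 241.3]
ee_rot: [-0.611, 0.792, 0.002, -0.001]
contact_force: [17.1, -9.7, -35.6]
gripper_width: 7.9
grasp_force: 57.7
t 5.5 p [ 534.1 -103.2  241.3] F [ 17.1  -9.7 -35.6] w 7.9 g 57.672024965286255 x [-0.254 -0.967 -0.001] y [-0.967  0.254  0.005] z [-0.004  0.002 -1.   ] j [ 0.11  0.26 -0.21 -0.   -1.1  -0.36]
```

```bash
python3 -m pendant '[[0,-0.003,0.004,0,0,0,0],[0,-0.0105,-0.0065,0,0,0,0],[0,-0.011,-0.006,0,0,0,0],[0,-0.0115,-0.005,0,0,0,0],[0,-0.0115,-0.0045,0,0,0,0]]';python3 - <<'E'
from h import *; from bench import arm
show(arm.read_state())
E
```

```text
clock: 6.0
position: [575.8, -114.6, 262.8]
ee_rot: [-0.611, 0.791, 0.005, -0.004]
contact_force: [-3.4, -0.7, -11.1]
gripper_width: 8.2
grasp_force: 59.6
t 6.0 p [ 575.8 -114.6  262.8] F [ -3.4  -0.7 -11.1] w 8.2 g 59.64893102645874 x [-0.253 -0.967  0.001] y [-0.967  0.253  0.013] z [-0.013  0.002 -1.   ] j [ 0.08  0.32 -0.07 -0.   -1.19 -0.33]
```

```bash
python3 -m pendant '[[0,-0.0125,-0.0035,0,0,0,0],[0,-0.0125,-0.003,0,0,0,0],[0,-0.013,-0.0025,0,0,0,0],[0,-0.013,-0.0015,0,0,0,0]]'; python3 -m pendant '[[0,-0.013,-0.0005,0,0,0,0],[0,-0.013,0.0005,0,0,0,0],[0,-0.013,0.001,0,0,0,0],[0,-0.013,0.002,0,0,0,0],[0,0,0,0,0,0,0],[0,0,0,0,0,0,0]]';python3 - <<'E'
from h import *; from bench import arm
show(arm.read_state())
d=arm.get_image("side"); cv2.imwrite("pics/s2.png",d["image"][:,:,::-1])
E
```

```text
clock: 6.4
position: [625.1, -127.9, 274.1]
ee_rot: [-0.611, 0.791, 0.004, -0.005]
contact_force: [-5.2, -1.9, -9.5]
gripper_width: 8.4
grasp_force: 58.7
clock: 7.0
position: [677.0, -141.9, 270.9]
ee_rot: [-0.611, 0.792, 0.002, -0.003]
contact_force: [-1.9, -6.5, -10.3]
gripper_width: 7.7
grasp_force: 58.8
t 7.0 p [ 677.  -141.9  270.9] F [ -1.9  -6.5 -10.3] w 7.7 g 58.79009306430817 x [-0.253 -0.967  0.002] y [-0.967  0.253  0.008] z [-0.008 -0.    -1.   ] j [ 0.03  0.5   0.22  0.   -1.31 -0.28]
```

View pics/s2.png

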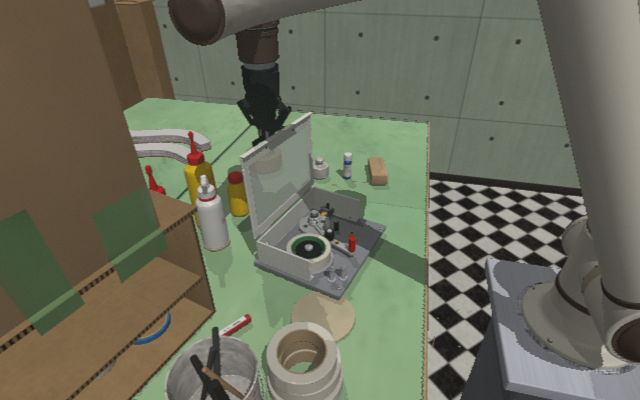

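The cover stands up: its top corners are at about (245,153) and (311,117). The red post is now clear at (352,242). I'll open a little, rise straight up, then check the angle.

```bash
python3 -m pendant '[[0,0,0,0,0,0,0.024],[0,0,0,0,0,0,0.024],[0,0,0,0,0,0,0.024],[0,0,0,0,0,0,0.024]]'; python3 -m pendant '[[0,0,-0.008,0,0,0,0.024],[0,0,-0.01,0,0,0,0.024],[0,0,-0.015,0,0,0,0.024],[0,0,-0.02,0,0,0,0.024],[0,0,-0.02,0,0,0,0.024],[0,0,-0.02,0,0,0,0.024]]'
python3 - <<'E'
from h import *; from bench import arm
show(arm.read_state())
d=arm.get_image("side"); im=d["image"]; cv2.imwrite("pics/s3.png",im[:,:,::-1])
v=[547.3,-81.5,-.254,99.7,-25.5]
x,y,t,hx,yc=v; c,s=np.cos(t),np.sin(t)
for a in (80,85,90,95,100):
    A=np.radians(a); L=[[hx-202*np.cos(A)+2*np.sin(A)*k,yc+w,83.5+202*np.sin(A)] for w in(132,-132) for k in (1,-1)]
    P=[[x+c*l[0]-s*l[1],y+s*l[0]+c*l[1],l[2]] for l in L]; print(a,proj(d,P).round(0).tolist())
cr=cv2.resize(im[95:300,230:400],None,fx=2.9,fy=2.9,interpolation=cv2.INTER_CUBIC); cv2.imwrite("pics/s3c.png",cr[:,:,::-1])
E
```

```text
clock: 7.45
position: [679.7, -140.1, 275.8]
ee_rot: [-0.612, 0.791, -0.001, 0.001]
contact_force: [-0.1, 0.3, 0.1]
gripper_width: 23.9
grasp_force: 0.0
clock: 8.05
position: [679.3, -140.5, 369.6]
ee_rot: [-0.612, 0.791, -0.001, 0.001]
contact_force: [0.5, 0.2, 0.2]
gripper_width: 24.3
grasp_force: 0.0
t 8.05 p [ 679.3 -140.5  369.6] F [0.5 0.2 0.2] w 24.3 g 0.0 x [-0.251 -0.968 -0.   ] y [-0.968  0.251 -0.002] z [ 0.002 -0.    -1.   ] j [ 0.03  0.46  0.41  0.   -1.51 -0.28]
80 [[258.0, 161.0], [259.0, 162.0], [323.0, 115.0], [325.0, 115.0]]
85 [[250.0, 158.0], [252.0, 159.0], [317.0, 112.0], [318.0, 113.0]]
90 [[243.0, 156.0], [244.0, 156.0], [310.0, 111.0], [312.0, 111.0]]
95 [[235.0, 154.0], [237.0, 155.0], [304.0, 110.0], [305.0, 110.0]]
100 [[228.0, 153.0], [230.0, 154.0], [298.0, 110.0], [299.0, 110.0]]
```

View pics/s3c.png

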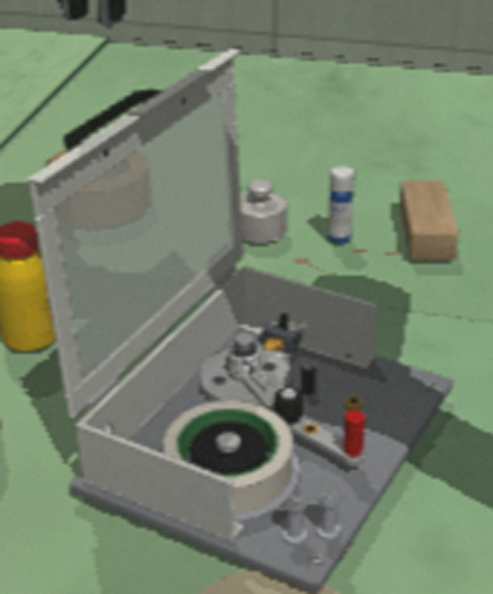

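The crop puts the cover's top corners at (242,158) and (311,113) in the full image, which matches the 90° model. The red post's top is at (352,237), its foot at (352,252), and the pivot knob is near (314,212).

Run:
```python
from h import *; from bench import arm
p=onplane(S,np.array([[354,413],[354,455],[244,340]])/2.9+[230,95],[74,37,78]); print(p.round(1))
x,y,t=547.3,-81.5,-.254; c,s=np.cos(t),np.sin(t)
q=p[:,:2]-[x,y]; print(np.c_[q@[c,s],q@[-s,c]].round(1))
d=[c*130-s*-55,s*130+c*-55]; print("pivot from post",(p[0,:2]+d).round(1))
rows(arm.read_state(),[470,-175,250],90,12)
```

```text
[[ 461.8  -65.8   74. ]
 [ 459.   -59.1   37. ]
 [ 567.3 -134.    78. ]]
[[-86.7  -6.3]
 [-91.   -0.5]
 [ 32.5 -45.8]]
pivot from post [ 573.8 -151.7]
[0.0071, 0.0163, 0.0102] 7.5
[0.0092, 0.0153, 0.0102] 7.5
[0.0111, 0.0139, 0.0102] 7.5
[0.0128, 0.0124, 0.0102] 7.5
[0.0143, 0.0106, 0.0102] 7.5
[0.0156, 0.0086, 0.0102] 7.5
[0.0166, 0.0065, 0.0102] 7.5
[0.0173, 0.0043, 0.0102] 7.5
[0.0177, 0.002, 0.0102] 7.5
[0.0178, -0.0003, 0.0102] 7.5
[0.0176, -0.0027, 0.0102] 7.5
[0.0171, -0.0049, 0.0102] 7.5
```

Run:
```python
from h import *; from bench import arm
rows(arm.read_state(),[461,-63,369.6],90,12)
```

```text
[-0.0017, 0.0193, 0.0002] 7.5
[0.0008, 0.0194, 0.0002] 7.5
[0.0033, 0.0191, 0.0002] 7.5
[0.0058, 0.0185, 0.0002] 7.5
[0.0082, 0.0176, 0.0002] 7.5
[0.0104, 0.0164, 0.0002] 7.5
[0.0124, 0.0149, 0.0002] 7.5
[0.0143, 0.0131, 0.0002] 7.5
[0.0159, 0.0111, 0.0002] 7.5
[0.0172, 0.009, 0.0002] 7.5
[0.0182, 0.0067, 0.0002] 7.5
[0.0189, 0.0042, 0.0002] 7.5
```

```bash
python3 -m pendant '[[-0.0015,0.0195,0,0,0,7.5,0.036],[0.001,0.0195,0,0,0,7.5,0.036],[0.0035,0.019,0,0,0,7.5,0.036],[0.006,0.0185,0,0,0,7.5,0.036],[0.008,0.0175,0,0,0,7.5,0.036],[0.0105,0.0165,0.02,0,0,7.5,0.036],[0.0125,0.015,0.02,0,0,7.5,0.036],[0.0145,0.013,0.025,0,0,7.5,0.036],[0.016,0.011,0.03,0,0,7.5,0.036],[0.017,0.009,0.03,0,0,7.5,0.036],[0.018,0.0065,0.03,0,0,7.5,0.036],[0.019,0.004,0.025,0,0,7.5,0.036]]';  python3 -m pendant '[[0,0,0,0,0,0,0.036],[0,0,0,0,0,0,0.036]]';python3 - <<'E'
from h import *; from bench import arm
show(arm.read_state())
d=arm.get_image("wrist"); cv2.imwrite("pics/w2.png",d["image"][:,:,::-1]); np.savez("w2.npz",**d)
E
```

```text
clock: 9.3
position: [458.7, -63.3, 186.8]
ee_rot: [0.129, 0.992, 0.0, 0.001]
contact_force: [2.1, -0.5, -0.5]
gripper_width: 36.1
grasp_force: 0.0
clock: 9.5
position: [460.5, -63.5, 188.5]
ee_rot: [0.125, 0.992, -0.0, 0.001]
contact_force: [0.9, -0.5, 0.6]
gripper_width: 35.9
grasp_force: 0.0
t 9.5 p [460.5 -63.5 188.5] F [ 0.9 -0.5  0.6] w 35.9 g 0.0 x [-0.969  0.248 -0.002] y [0.248 0.969 0.   ] z [ 0.002 -0.    -1.   ] j [ 0.21  0.18 -0.47  0.   -0.92 -2.04]
```

View pics/w2.png

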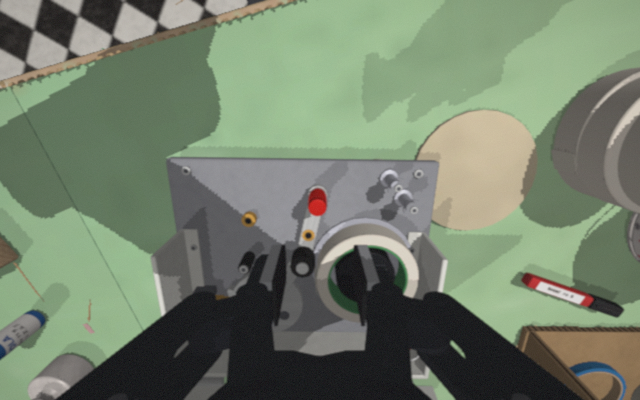

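The wrist view shows the red post's top at about (317,205) and its foot near (317,190). The fingers stand either side at columns 280 and 362, and the roll is at (370,270).

Run:
```python
from h import *
d=np.load("w2.npz"); im=cv2.cvtColor(d["image"],cv2.COLOR_RGB2HSV)[170:230,295:340]
m=(((im[...,0]<8)|(im[...,0]>172))&(im[...,1]>150)&(im[...,2]>70)).astype(np.uint8); n,l,st,c=cv2.connectedComponentsWithStats(m); i=1+st[1:,4].argmax(); print(st[i],c[i]+[295,170])
x0,y0,w,h,_=st[i]; x0+=295;y0+=170
u=x0+w/2-.5; print(onplane(d,[[u+.5,y0+h-9.5],[u,y0+7],c[i]+[295,170]],[74,37,58]).round(1))
for p in ([461,-63],[456,-62],[464,-63]):
  print(p,proj(d,[[*p,74],[*p,37]]).round(1).tolist())
v=[547.3,-81.5,-.254]
for L in ([-115,-156,18],[-115,116,18]):
  c_,s_=np.cos(v[2]),np.sin(v[2]); print(proj(d,[[v[0]+c_*L[0]-s_*L[1],v[1]+s_*L[0]+c_*L[1],18]]).round(1))
```

```text
[ 14  19  17  26 381] [316.97112861 202.02362205]
[[459.7 -64.6  74. ]
 [462.7 -66.   37. ]
 [461.8 -65.7  58. ]]
[461, -63] [[319.7, 206.5], [319.6, 193.6]]
[456, -62] [[319.4, 200.7], [319.3, 188.4]]
[464, -63] [[320.6, 209.7], [320.4, 196.5]]
[[165.2 161.5]]
[[441.1 162.3]]
```

```bash
python3 -m pendant '[[-0.001,-0.002,0.015,0,0,0,0.036],[0,0,0.015,0,0,0,0.036],[0,0,0.015,0,0,0,0.036],[0,0,0.015,0,0,0,0.036],[0,0,0.015,0,0,0,0.036],[0,0,0.015,0,0,0,0.036],[0,0,0.015,0,0,0,0.036],[0,0,0.010,0,0,0,0.036],[0,0,0.0045,0,0,0,0.036],[0,0,0,0,0,0,0.036]]'; python3 -m pendant '[[0,0,0,0,0,0,0],[0,0,0,0,0,0,0],[0,0,0,0,0,0,0],[0,0,0,0,0,0,0],[0,0,0,0,0,0,0]]'
python3 - <<'E'
from h import *; from bench import arm
show(arm.read_state())
# arc in tool axes: tool y=feeder +y, tool x=-feeder x
th=np.linspace(0,.64,17); r=np.array([-130,55]); P=np.array([R.from_rotvec([0,0,t]).apply([-130,55,0])[:2] for t in th]); D=np.diff(P,axis=0); print(np.c_[-D[:,0],D[:,1]].round(1).tolist())
E
```

```text
clock: 10.55
position: [460.7, -65.7, 67.9]
ee_rot: [0.126, 0.992, -0.0, 0.0]
contact_force: [-0.1, 1.0, 0.1]
gripper_width: 35.9
grasp_force: 0.0
clock: 11.05
position: [460.7, -65.5, 68.6]
ee_rot: [0.126, 0.992, 0.0, 0.001]
contact_force: [-0.6, 1.5, 6.1]
gripper_width: 14.4
grasp_force: 58.6
t 11.05 p [460.7 -65.5  68.6] F [-0.6  1.5  6.1] w 14.4 g 58.62372100353241 x [-0.968  0.25  -0.002] y [0.25  0.968 0.001] z [ 0.002  0.    -1.   ] j [ 0.21  0.36 -0.61  0.   -0.6  -2.03]
[[2.1, -5.2], [1.9, -5.3], [1.7, -5.4], [1.5, -5.5], [1.2, -5.5], [1.0, -5.6], [0.8, -5.6], [0.6, -5.6], [0.3, -5.6], [0.1, -5.6], [-0.1, -5.6], [-0.3, -5.6], [-0.6, -5.6], [-0.8, -5.6], [-1.0, -5.6], [-1.2, -5.5]]
```

```bash
python3 -m pendant '[[0.002,-0.005,0,0,0,0,0],[0.002,-0.0055,0,0,0,0,0],[0.0015,-0.0055,0,0,0,0,0],[0.0015,-0.0055,0,0,0,0,0],[0.001,-0.0055,0,0,0,0,0],[0.001,-0.0055,0,0,0,0,0],[0.001,-0.0055,0,0,0,0,0],[0.0005,-0.0055,0,0,0,0,0]]'; python3 -m pendant '[[0.0005,-0.0055,0,0,0,0,0],[0,-0.0055,0,0,0,0,0],[0,-0.0055,0,0,0,0,0],[-0.0005,-0.0055,0,0,0,0,0],[-0.0005,-0.0055,0,0,0,0,0]]'
python3 - <<'E'
from h import *; from bench import arm
s=arm.read_state(); show(s)
q=s["position"][:2]-[573,-151.4]; print("arm",((np.arctan2(q[1],q[0])-np.arctan2(85.9,-112)+np.pi)%(2*np.pi)-np.pi).round(3),"r",np.hypot(*q).round(1))
E
```

```text
clock: 11.85
position: [439.6, -103.4, 68.5]
ee_rot: [0.126, 0.992, 0.001, 0.001]
contact_force: [-2.5, 13.6, 9.0]
gripper_width: 14.4
grasp_force: 59.0
clock: 12.35
position: [432.3, -131.5, 68.5]
ee_rot: [0.126, 0.992, 0.0, 0.0]
contact_force: [-2.5, 6.8, 9.2]
gripper_width: 14.2
grasp_force: 59.2
t 12.35 p [ 432.3 -131.5   68.5] F [-2.5  6.8  9.2] w 14.2 g 59.1831511259079 x [-0.968  0.25  -0.   ] y [0.25  0.968 0.001] z [ 0.     0.001 -1.   ] j [ 0.07  0.34 -0.64 -0.   -0.59 -1.89]
arm 0.514 r 142.1
```

```bash
python3 -m pendant '[[-0.001,-0.0055,0,0,0,0,0],[-0.001,-0.0055,0,0,0,0,0],[-0.001,-0.005,0,0,0,0,0],[0,0,0,0,0,0,0]]'; python3 -m pendant '[[-0.0005,-0.003,0,0,0,0,0],[0,0,0,0,0,0,0]]';python3 -m pendant '[[-0.0005,-0.002,0,0,0,0,0],[0,0,0,0,0,0,0]]'
python3 - <<'E'
from h import *; from bench import arm
s=arm.read_state(); show(s)
q=s["position"][:2]-[573,-151.4]; print("arm",((np.arctan2(q[1],q[0])-np.arctan2(85.9,-112)+np.pi)%(2*np.pi)-np.pi).round(3),"r",np.hypot(*q).round(1))
E
```

```text
clock: 12.75
position: [430.8, -147.4, 68.5]
ee_rot: [0.127, 0.992, 0.001, -0.0]
contact_force: [-2.8, 9.9, 11.3]
gripper_width: 14.1
grasp_force: 59.4
clock: 12.95
position: [430.7, -149.7, 68.5]
ee_rot: [0.127, 0.992, 0.001, -0.0]
contact_force: [-3.1, 14.1, 11.5]
gripper_width: 14.3
grasp_force: 59.6
clock: 13.15
position: [430.7, -150.4, 68.4]
ee_rot: [0.127, 0.992, 0.002, -0.0]
contact_force: [-3.2, 22.9, 12.1]
gripper_width: 14.3
grasp_force: 59.9
t 13.15 p [ 430.7 -150.4   68.4] F [-3.2 22.9 12.1] w 14.3 g 59.94658291339874 x [-0.968  0.252  0.001] y [0.252 0.968 0.004] z [ 0.     0.004 -1.   ] j [ 0.02  0.35 -0.63 -0.01 -0.59 -1.84]
arm 0.647 r 142.3
```

The force climbs steeply, 14 to 23 N over 0.7 mm, and the geometry gives 0.647 rad, so the arm is on its stop. I'll hold briefly and check the scene.

```bash
python3 -m pendant '[[0,0,0,0,0,0,0],[0,0,0,0,0,0,0],[0,0,0,0,0,0,0],[0,0,0,0,0,0,0],[0,0,0,0,0,0,0]]'
python3 - <<'E'
from h import *; from bench import arm
d=arm.get_image("side"); cv2.imwrite("pics/s4.png",cv2.resize(d["image"][95:335,150:440],None,fx=2.4,fy=2.4,interpolation=cv2.INTER_CUBIC)[:,:,::-1])
E
```

```text
clock: 13.65
position: [430.7, -150.4, 68.4]
ee_rot: [0.127, 0.992, 0.002, -0.0]
contact_force: [-3.7, 22.7, 12.9]
gripper_width: 14.1
grasp_force: 59.9
```

View pics/s4.png

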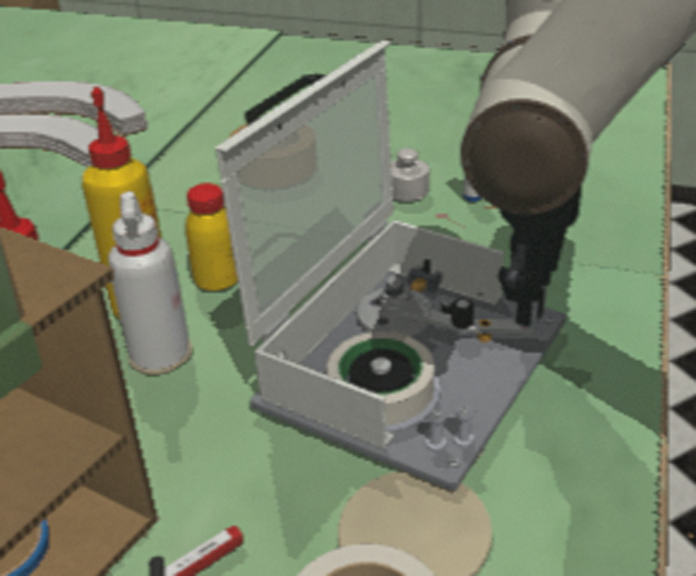

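The picture shows the cover upright, with its top corners at (220,152) and (387,45). The roll is on its turntable at (380,365), and the gripper is holding the post against the stop at (530,300). The marker, weight and glue stick look untouched.

```bash
python3 -c "
from bench import arm
print(arm.job_done())"
```

```text
the job is handed in; nothing more can be done
None
```

The job is handed in: the cover stands upright at about 90°, and the gripper still holds the tensioner arm on its stop (about 0.65 rad, 23 N), with the roll on its turntable and nothing seen disturbed in the last picture, though the arm hid the beech block.

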